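Press the turntable bearing home

TASK

The white bearing cartridge of the herb turntable leans in its plywood rack: lift it out, stand it upright, brass end up, on the round cork mat and let go of it there. Then take it again and press it, tapered nose first, into the bore of the wooden hub, through the gripping rubber lips, until a clear rise in force shows that it sits firmly on the hidden shoulder; push firmly but never ram it, then let go and leave it home. Leave the pots, tumbler, tongs, mister and brush where they are.

Things in the scene. Friction and masses are not known exactly. Their poses are not given: they have to be found in the camera images.
- cartridge: Loose bearing cartridge: solid white plastic cylinder, 40 mm diameter, 96 mm long, 0.2 kg. Origin at the centre of its nose face; its z axis runs along the cylinder from nose to brass end. The nose's first 9 mm taper from 33 to 40 mm; a brass band lies 80 to 90 mm from the nose. It starts leaning in the rack, z axis 60 degrees from vertical (30 above level), brass end up.
- cartridge_top (a point): Centre of the cartridge's brass-capped end face, 96 mm from the nose along the cartridge's z axis.
- rack: Fixed rack: 150 x 70 x 12 mm plywood foot, origin under its centre. The cartridge lies on two sloping 8 mm steel rods (24 mm apart, beneath it) against a toe board at its nose. The slope rises along rack +x, so the cartridge's top leans to rack +x; nose centre 45 mm to rack -x of the origin, 50 mm above the ledge. The cartridge's two flanks (rack +-y) are free for fingers.
- mat: Round cork mat, 120 mm diameter, 6 mm thick, fixed to the ledge; origin under its centre on the ledge, top at 6 mm.
- hub: Fixed wooden turntable hub, 110 x 110 mm block, 80 mm high, on a dark steel foot; origin under its centre. A vertical bore goes down from the middle of its top: 43 mm diameter, mouth chamfered 4 mm. Four sprung rubber lips 14 mm below the mouth leave 36 mm between them: pushing the cartridge through them takes about 3 to 7 N all the way, and its weight alone does not carry it down.
- seat: The shoulder inside the hub's bore. The pose given is the centre of the bore's mouth (hub top, 80 mm above the ledge), z up, not the shoulder: that is a rigid brass disc somewhere from 40 to 54 mm below the mouth, different each time and not measured, to be found only by the rise in pressing force. When home, the cartridge stands 42 to 56 mm out of the hub.
- pot_blue: Blue enamel pot, 100 mm wide (more over its two handles), 80 mm high, loose; a bystander.
- pot_white: White enamel pot, 104 mm wide (more over its two handles), 90 mm high, loose; a bystander.
- tumbler: Glass tumbler, 72 mm wide, 90 mm high, loose; a bystander.
- tongs: Bamboo tongs lying down, about 180 mm long, 14 mm high, loose; a bystander.
- mister: Green mister bottle with white head and brass tip, 72 mm wide, 175 mm high, loose; a bystander.
- brush: Brush lying down, about 180 mm long, loose; a bystander.
Mind the look-alikes: they are no part of the job. What is meant by the mat is not orange, and is the smaller of those in its own colour.

How it is judged:
By the outcome, as a careful person would: the job done as asked, in the order asked, and still so for the second after the job is handed in, with the robot touching nothing.
It also fails if it takes over 64 s, if anything falls off the work surface, if the arm or the gripper's body presses on something with over 40 N, if the wrist force passes 120 N, or if a joint passes its speed limit or range.

ROBOT

A 6-joint arm with a two-finger parallel gripper is mounted at the origin on the work surface. World frame = base frame: x ahead of the robot, y to its left, z up, the work surface at z = 0. Lengths are in m, angles in rad, forces in N, time in s.
With the tool pointing down it reaches from about 0.325 to 0.775 m from the base axis. Payload 5.5 kg.
Tool frame: the origin (TCP) lies between the finger pads; the fingertips stand 8 mm ahead of it and the grasp point (between the pads) lies 11 mm behind it (tcp_to_tips is the distance from the TCP to the fingertips, in m); z points along the fingers, y is the direction in which the jaws open and shut (so a half turn about z gives the same grasp; the last joint's range is limited). The gripper opens to 88 mm and grips with 3 to 60 N. Pads are 20 mm wide; open, the fingers measure 115 mm over their backs; the gripper's body (75 mm by 178 mm) begins 61 mm behind the grasp point.
Start: joints at [1.099, 0.091, 1.231, -0, 1.82, -0.057], TCP at [0.242, 0.549, 0.231] pointing down, gripper open.
Joint ranges: [-2.87, 2.87], [-0.86, 2.18], [0.17, 2.46], [-1.51, 4.65], [0.06, 2.69], [-2.65, 2.65]. Speed limits (rad/s): [2.57, 2.57, 3.01, 3.14, 3.14, 3.14].

INTERFACE

Orientations are given as a unit quaternion [w, x, y, z].
In Python, from bench import * gives the robot as it stands. Calls block until the motion is done:
- move_to(position, orientation): joint-space move of the TCP to a pose.
- move_l(position, speed=0.15, orientation=None): straight line of the TCP; orientation=None keeps the orientation; speed is the mean speed in m/s.
- movej(angles): joint-space move.
- gripper_open() and close(): open the fingers fully, or close them until they stop; the grip force is fixed at half the most.
- hold(seconds).
- inverse_kinematics(position, orientation): joint angles nearest the present ones, or None.
- state(): the state.
- get_image(name): name is "scene" or "side" or "wrist"; returns a dict with "frame" (420x560x3 uint8, blue, green, red), "depth" (420x560 float32, m along the optical axis (not along the pixel's ray), 0 where there is no reading), "camera_matrix" (3x3 intrinsics, pixels), "view" (4x4, takes a point from world to camera coordinates). Camera axes: x right, y up, looking along -z (the intrinsics and any distortion apply to the point x, -y, -z); pixel columns grow to the right and rows downward; lengths in m; the calibration is good to about 2 mm. A picture is of the moment at which its call begins.
A pose or a line that the arm cannot do raises IKError and nothing moves.
- job_done(): hands the job in, once; it reports no verdict.
The state is a dict: "time": time; "joint_pos": joint angles; "dq": joint speeds; "joint_torque": joint torques, N m; "ee_pos": TCP position; "ee_rot": TCP orientation; "ft_force": force on the tool from outside, world axes, zero at the start; "moment": the same for the moment, N m; "finger_gap": finger opening in m.
Only numpy, scipy, OpenCV 4.12 (cv2) and the standard library are available. Lean on these libraries where they do the work, as an engineer would, in place of code of your own. Each camera call takes 0.05 s, during which the arm holds its last target.

## Working session

There is one attempt and no reset: what is moved stays moved. The work goes in short steps, each a Python script; the robot and the scene stay as the last script left them, time stands still between calls to the robot, and variables do not carry over. Pictures are saved under pics/ and viewed, and the job is handed in when it is done.

```bash
mkdir -p pics; ls; python3 - <<'E'
from bench import *
import cv2
for n in ["scene","side","wrist"]:
    i=get_image(n); cv2.imwrite(f"pics/a_{n}.png",i["frame"])
    print(n,i["camera_matrix"].round(1).tolist(),i["view"].round(3).tolist())
s=state(); print(s)
E
```

```text
pics
scene [[477.8, 0.0, 286.2], [0.0, 477.8, 204.1], [0.0, 0.0, 1.0]] [[0.205, 0.979, 0.014, -0.122], [-0.758, 0.149, 0.635, 0.34], [0.619, -0.141, 0.772, -1.664], [0.0, 0.0, 0.0, 1.0]]
side [[381.8, 0.0, 281.3], [0.0, 381.8, 208.7], [0.0, 0.0, 1.0]] [[0.947, -0.32, -0.004, -0.525], [0.245, 0.715, 0.654, -0.196], [-0.206, -0.621, 0.756, -1.186], [0.0, 0.0, 0.0, 1.0]]
wrist [[368.6, 0.0, 282.2], [0.0, 368.6, 205.3], [0.0, 0.0, 1.0]] [[0.403, 0.915, -0.003, -0.598], [-0.886, 0.389, -0.253, 0.031], [-0.23, 0.104, 0.968, -0.39], [0.0, 0.0, 0.0, 1.0]]
{'time': 0.15, 'joint_pos': array([ 1.09930875e+00,  9.16798434e-02,  1.23162839e+00, -1.83997469e-05,
        1.81981052e+00, -5.66935300e-02]), 'dq': array([ 0.00094429, -0.00143637, -0.00411598, -0.0016388 , -0.00088395,
        0.00103233]), 'joint_torque': array([ 1.10141962e-03, -4.47044849e+01, -4.06907237e+01,  6.98432839e-02,
        2.74179579e-02, -1.12093869e-04]), 'ee_pos': array([0.24170251, 0.54891791, 0.22975946]), 'ee_rot': array([-1.90570800e-04,  2.05915557e-01,  9.78569467e-01, -7.38920915e-04]), 'ft_force': array([-1.44542396,  0.34270912, -0.26229774]), 'moment': array([-0.00685448,  0.03379455,  0.03263278]), 'finger_gap': 0.0877926101455815}
```

View pics/a_scene.png

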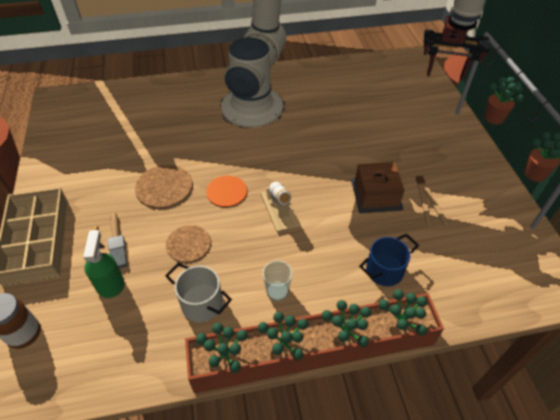

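View pics/a_side.png

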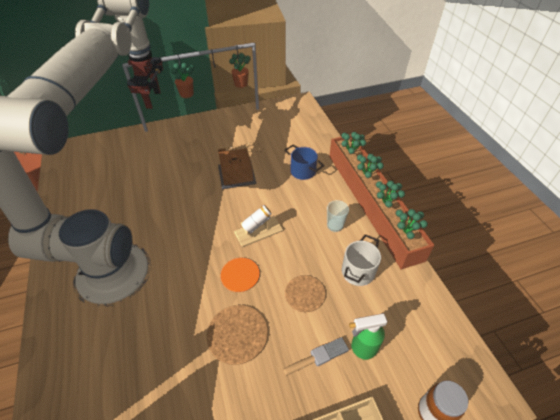

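View pics/a_wrist.png

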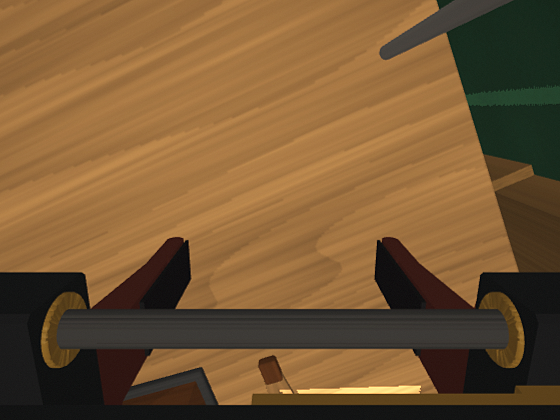

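Scene candidates for the mat: a large cork disc (164,186), a small cork disc (188,244) and an orange disc (227,191). The small cork disc fits, being not orange and the smaller of the two cork ones. Next I'll take an enlarged crop and measure.

```bash
cat > h.py <<'E'
from bench import *
import numpy as np, cv2
def cloud(i):
    d=i["depth"];K=i["camera_matrix"];V=i["view"]
    v,u=np.mgrid[:d.shape[0],:d.shape[1]]
    x=(u-K[0,2])/K[0,0]*d; y=(v-K[1,2])/K[1,1]*d
    c=np.stack([x,-y,-d],-1)
    P=(c-V[:3,3])@V[:3,:3]
    P[d==0]=np.nan
    return P
def proj(i,P):
    K=i["camera_matrix"];V=i["view"]
    c=np.atleast_2d(P)@V[:3,:3].T+V[:3,3]; c=c*[1,-1,-1]
    p=c@K.T; return p[:,:2]/p[:,2:]
E
python3 - <<'E'
from h import *
for n,(u0,v0,u1,v1) in {"scene":(130,140,450,290),"side":(190,120,350,320)}.items():
    i=get_image(n); cv2.imwrite(f"pics/b_{n}.png",cv2.resize(i["frame"][v0:v1,u0:u1],None,fx=2.5 if n=="scene" else 3,fy=2.5 if n=="scene" else 3,interpolation=cv2.INTER_CUBIC))
    P=cloud(i); np.savez(f"{n}.npz",P=P,frame=i["frame"])
    pts={"scene":dict(big=(164,186),small=(188,244),orange=(227,191),hubtop=(368,175),cart=(281,190),tongs=(425,200),table=(300,150)),
     "side":dict(small=(305,293),big=(238,333),orange=(240,274),hub=(237,165),cart=(256,222))}[n]
    for k,(u,v) in pts.items(): print(n,k,P[v,u].round(4))
    m=(P[...,2]>0.003)&(P[...,2]<0.012)
    # disc fit
    f=cv2.cvtColor(i["frame"],cv2.COLOR_BGR2HSV)
    for k in ("small","big","orange"):
        u,v=pts[k]; c=P[v,u]
        r=np.linalg.norm(P[...,:2]-c[:2],axis=-1)
        mm=m&(r<0.1); l,lab=cv2.connectedComponents(mm.astype(np.uint8)); q=P[lab==lab[v,u]]
        print(k,len(q),q.mean(0).round(4),"z med",np.median(q[:,2]).round(4),"ext",(q.max(0)-q.min(0)).round(3),cv2.minEnclosingCircle(q[:,:2].astype(np.float32)))
E
```

```text
scene big [ 0.3229 -0.3127  0.0083]
scene small [ 0.5441 -0.2595  0.0066]
scene orange [ 0.3745 -0.1326  0.0041]
scene hubtop [0.4592 0.2638 0.081 ]
scene cart [0.4915 0.0056 0.1097]
scene tongs [0.5213 0.4299 0.0051]
scene table [0.2432 0.1186 0.0003]
small 1196 [ 0.5427 -0.2594  0.0064] z med 0.0062 ext [0.129 0.122 0.009] ((0.5402535200119019, -0.26081180572509766), 0.06599289923906326)
big 1816 [ 0.323  -0.3135  0.0082] z med 0.0083 ext [0.183 0.169 0.009] ((0.3178996741771698, -0.31027480959892273), 0.09593438357114792)
orange 919 [ 0.3751 -0.1342  0.0065] z med 0.0064 ext [0.132 0.122 0.009] ((0.37285757064819336, -0.13444523513317108), 0.06860944628715515)
side small [ 0.5396 -0.2633  0.0044]
side big [ 0.321  -0.3202  0.009 ]
side orange [ 0.3735 -0.1395  0.0063]
side hub [0.4735 0.2632 0.0778]
side cart [ 0.4648 -0.0149  0.0776]
small 1133 [ 0.5392 -0.2636  0.0062] z med 0.0061 ext [0.13  0.124 0.009] ((0.541912317276001, -0.2596108615398407), 0.06682997196912766)
big 2764 [ 0.3177 -0.3208  0.0084] z med 0.0086 ext [0.168 0.174 0.009] ((0.31899917125701904, -0.3148457109928131), 0.09169410169124603)
orange 997 [ 0.3726 -0.1392  0.0064] z med 0.0063 ext [0.125 0.119 0.009] ((0.3775234818458557, -0.1392943114042282), 0.06428411602973938)
```

View pics/b_scene.png

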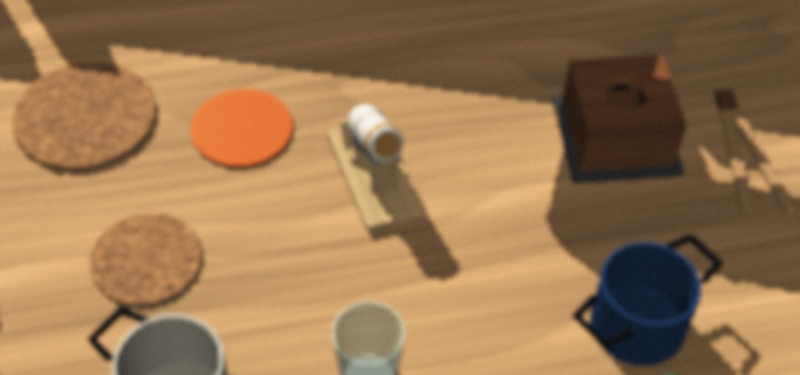

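View pics/b_side.png

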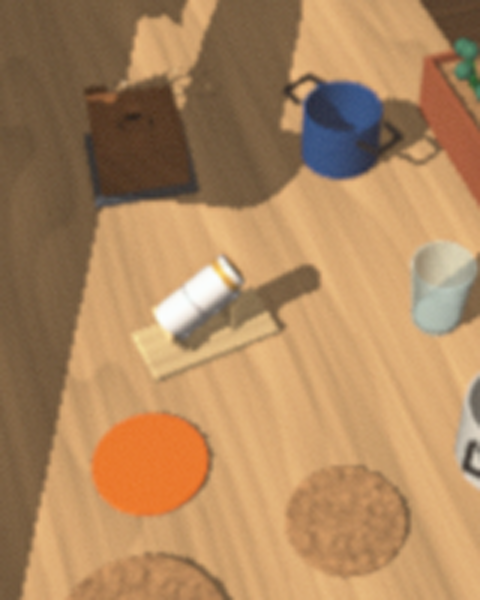

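The crops show the small cork disc at scene (188,244), about 124 mm by depth against 180 mm for the large one, so it is the mat. Now the rack, cartridge and hub.

```bash
python3 - <<'E'
from h import *
C={}
for n in ("scene","side"):
    z=np.load(n+".npz");P=z["P"];f=z["frame"]
    hsv=cv2.cvtColor(f,cv2.COLOR_BGR2HSV)
    q=P[...,:2]
    near=(np.linalg.norm(q-[0.49,-0.01],axis=-1)<0.14)
    white=near&(P[...,2]>0.04)&(hsv[...,1]<70)&(hsv[...,2]>110)
    cc=P[near&(P[...,2]>0.035)]; print(n,"cart",len(cc),cc.min(0).round(3),cc.max(0).round(3)); C[n]=cc
    r=P[near&(P[...,2]>0.006)&(P[...,2]<0.02)]
    print(" rack foot",len(r),cv2.minAreaRect(r[:,:2].astype(np.float32)), np.median(r[:,2]))
    h=P[(np.linalg.norm(q-[0.45,0.27],axis=-1)<0.1)&(P[...,2]>0.074)&(P[...,2]<0.088)]
    print(" hub",len(h),cv2.minAreaRect(h[:,:2].astype(np.float32)),np.median(h[:,2]))
    # obstacles
    m=(P[...,2]>0.02)&(P[...,0]>0.1)&(P[...,0]<0.85)&(abs(P[...,1])<0.6)
    k,lab,st,cen=cv2.connectedComponentsWithStats(m.astype(np.uint8))
    for j in range(1,k):
        if st[j,4]>60:
            p=P[lab==j]; print("   obj",st[j,4],p.min(0).round(3),p.max(0).round(3))
# fit cylinder r=20 to merged cloud, tilt 30deg
from scipy.optimize import least_squares
for nm,pts in (("scene",C["scene"]),("side",C["side"]),("both",np.vstack([C["scene"],C["side"]]))):
    pts=pts[pts[:,2]>0.05]
    def dec(p):
        yaw,el=p[3],p[4]; a=np.array([np.cos(el)*np.cos(yaw),np.cos(el)*np.sin(yaw),np.sin(el)]);return p[:3],a
    def res(p):
        c,a=dec(p); d=pts-c; t=d@a; rad=np.linalg.norm(d-t[:,None]*a,axis=1)
        # capped cylinder sdf
        dr=rad-0.02; dt=np.abs(t)-0.048
        return np.where((dr<0)&(dt<0),np.maximum(dr,dt),np.hypot(np.maximum(dr,0),np.maximum(dt,0)))
    for y0 in (0.4,):
        s=least_squares(res,[*pts.mean(0),y0,0.52],loss="soft_l1",f_scale=0.003)
        c,a=dec(s.x); print(nm,len(pts),"c",c.round(4),"nose",(c-.048*a).round(4),"top",(c+.048*a).round(4),"yaw",s.x[3],"el deg",np.degrees(s.x[4]),"med",np.median(abs(res(s.x))))
E
```

```text
scene cart 473 [ 0.422 -0.025  0.035] [0.522 0.03  0.116]
 rack foot 729 ((0.48300400376319885, -0.014714270830154419), (0.26121246814727783, 0.23474283516407013), 28.33608055114746) 0.011551097401374763
 hub 1050 ((0.474187970161438, 0.29582467675209045), (0.11174897104501724, 0.11654768884181976), 83.67404174804688) 0.08041373599788586
   obj 2355 [0.182 0.457 0.22 ] [0.304 0.6   0.478]
   obj 1819 [0.411 0.235 0.02 ] [0.537 0.357 0.088]
   obj 538 [ 0.422 -0.025  0.02 ] [0.522 0.03  0.116]
   obj 682 [ 0.319 -0.6    0.02 ] [ 0.583 -0.585  0.064]
   obj 1615 [ 0.558 -0.496  0.02 ] [ 0.671 -0.423  0.179]
   obj 1390 [0.669 0.152 0.02 ] [0.779 0.32  0.085]
   obj 87 [ 0.493 -0.465  0.02 ] [ 0.53  -0.424  0.025]
   obj 831 [ 0.693 -0.086  0.02 ] [ 0.766 -0.016  0.096]
   obj 1683 [ 0.647 -0.314  0.02 ] [ 0.801 -0.168  0.095]
side cart 471 [ 0.422 -0.028  0.035] [0.519 0.024 0.117]
 rack foot 651 ((0.4702930152416229, 0.011869043111801147), (0.2678341269493103, 0.20821306109428406), 30.808818817138672) 0.011600535264285842
 hub 558 ((0.47217339277267456, 0.29288962483406067), (0.114947
[... 370 characters left out ...]
 ] [ 0.797 -0.171  0.096]
   obj 1217 [ 0.57  -0.499  0.021] [ 0.667 -0.442  0.178]
   obj 91 [ 0.49 -0.47  0.02] [ 0.528 -0.431  0.024]
   obj 334 [ 0.429 -0.6    0.02 ] [ 0.581 -0.59   0.065]
scene 404 c [0.4716 0.0056 0.0728] nose [4.292e-01 1.000e-04 5.100e-02] top [0.514  0.0111 0.0946] yaw 0.1291379345754295 el deg 27.051244680463068 med 0.0016353037291782831
side 426 c [0.471  0.0032 0.0731] nose [ 0.4294 -0.0019  0.0499] top [0.5127 0.0082 0.0964] yaw 0.12117784118546034 el deg 29.009643954194715 med 0.00133034377472779
both 830 c [0.4716 0.0041 0.0731] nose [ 0.4296 -0.0012  0.0505] top [0.5136 0.0094 0.0958] yaw 0.1251923726939865 el deg 28.166256891260705 med 0.0015219997362056845
```

```bash
cat >> h.py <<'E'
from scipy.spatial.transform import Rotation as Rot
def quat(z,y):
    z=np.array(z,float)/np.linalg.norm(z); y=np.array(y,float); y=y-z*(y@z); y/=np.linalg.norm(y)
    q=Rot.from_matrix(np.stack([np.cross(y,z),y,z],1)).as_quat(); return [q[3],q[0],q[1],q[2]]
def tilt(yaw,t,s=1):
    """tool z: down, tilted so that it points ahead (along yaw) by t"""
    h=np.array([np.cos(yaw),np.sin(yaw),0])
    return quat(np.sin(t)*h-np.array([0,0,np.cos(t)]), s*np.array([-np.sin(yaw),np.cos(yaw),0]))
def tcp(g,q):
    z=Rot.from_quat([q[1],q[2],q[3],q[0]]).as_matrix()[:,2]; return np.array(g)+0.011*z
E
python3 - <<'E'
from h import *
z0=np.array([0,0,1.]);yaw=.125
g=np.array([.4296,-.0012,.0505])+0.06*np.array([np.cos(.5236)*np.cos(yaw),np.cos(.5236)*np.sin(yaw),.5]);print(g)
for s in (1,-1):
  for t in (0,-10,-20,-30,-40):
    tr=np.radians(t)
    q=tilt(yaw,tr,s); a=inverse_kinematics(tcp(g,q),q); b=inverse_kinematics(tcp(g+.12*z0,q),q)
    tf=np.radians(60)+tr; out=[]
    for yw in (-.45,-.2,0):
        q=tilt(yw,tf,s); m=np.array([.541,-.261,.066]); c=inverse_kinematics(tcp(m,q),q); d=inverse_kinematics(tcp(m+.12*z0,q),q); out.append((None if c is None else np.round(c,2).tolist(), d is not None))
    print(s,t,None if a is None else np.round(a,2).tolist(),b is not None,out)
E
```

```text
[0.48115607 0.00527828 0.0805    ]
1 0 [-0.06, -0.21, 1.8, -0.0, 1.55, -1.76] True [([-0.56, -0.57, 2.41, 0.35, 0.28, -1.96], True), (None, True), (None, False)]
1 -10 [-0.04, -0.04, 1.66, -0.03, 1.69, -1.74] True [([-0.55, -0.51, 2.28, 0.15, 0.51, -1.77], True), ([-0.72, -0.46, 2.25, 0.66, 0.67, -2.47], True), (None, True)]
1 -20 [-0.02, 0.11, 1.53, -0.05, 1.84, -1.73] True [([-0.54, -0.42, 2.14, 0.08, 0.73, -1.7], True), ([-0.67, -0.38, 2.11, 0.41, 0.81, -2.23], True), ([-0.75, -0.31, 2.06, 0.58, 0.93, -2.56], True)]
1 -30 [-0.01, 0.27, 1.4, -0.08, 1.99, -1.72] True [([-0.53, -0.3, 1.99, 0.05, 0.93, -1.67], True), ([-0.62, -0.28, 1.97, 0.25, 0.98, -2.08], True), ([-0.68, -0.23, 1.93, 0.37, 1.05, -2.37], True)]
1 -40 [-0.0, 0.41, 1.28, -0.1, 2.14, -1.72] True [([-0.52, -0.16, 1.83, 0.03, 1.13, -1.65], True), ([-0.58, -0.15, 1.82, 0.14, 1.15, -1.98], True), ([-0.62, -0.12, 1.79, 0.21, 1.19, -2.24], True)]
-1 0 [-0.06, -0.21, 1.8, -0.0, 1.55, 1.39] True [([-0.56, -0.57, 2.41, 0.35, 0.28, 1.18], True), ([-0.77, -0.5, 2.36, 1.05, 0.57, 0.29], True), ([-0.89, -0.36, 2.27, 1.16, 0.83, 0.02], True)]
-1 -10 [-0.04, -0.04, 1.66, -0.03, 1.69, 1.4] True [([-0.55, -0.51, 2.28, 0.15, 0.51, 1.37], True), ([-0.72, -0.46, 2.25, 0.66, 0.67, 0.67], True), ([-0.82, -0.36, 2.17, 0.84, 0.85, 0.33], True)]
-1 -20 [-0.02, 0.11, 1.53, -0.05, 1.84, 1.42] True [([-0.54, -0.42, 2.14, 0.08, 0.73, 1.44], True), ([-0.67, -0.38, 2.11, 0.41, 0.81, 0.91], True), ([-0.75, -0.31, 2.06, 0.58, 0.93, 0.58], True)]
-1 -30 [-0.01, 0.27, 1.4, -0.08, 1.99, 1.42] True [([-0.53, -0.3, 1.99, 0.05, 0.93, 1.47], True), ([-0.62, -0.28, 1.97, 0.25, 0.98, 1.06], True), ([-0.68, -0.23, 1.93, 0.37, 1.05, 0.77], True)]
-1 -40 [-0.0, 0.41, 1.28, -0.1, 2.14, 1.42] True [([-0.52, -0.16, 1.83, 0.03, 1.13, 1.49], True), ([-0.58, -0.15, 1.82, 0.14, 1.15, 1.16], True), ([-0.62, -0.12, 1.79, 0.21, 1.19, 0.9], True)]
```

```bash
python3 - <<'E'
from h import *
q=tilt(.125,0,-1)
move_to([.44,0,.26],q)
i=get_image("wrist"); cv2.imwrite("pics/c_wrist.png",i["frame"]); P=cloud(i); np.savez("wrist.npz",P=P,frame=i["frame"],view=i["view"],K=i["camera_matrix"])
print(state()["time"],state()["ee_pos"],state()["ft_force"])
E
```

```text
2.4 [0.4401156  0.00062133 0.25991313] [0.00032251 0.004004   0.1942835 ]
```

View pics/c_wrist.png

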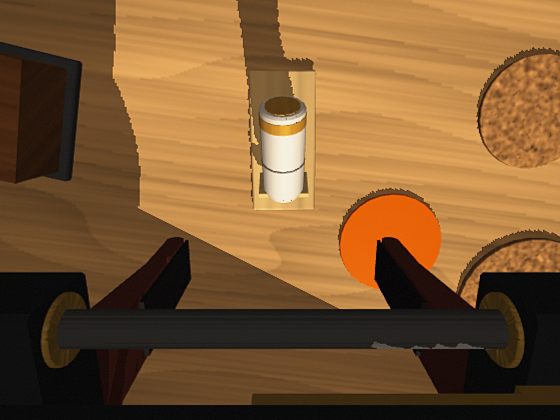

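The wrist picture shows the cartridge at (283,150), brass end up at (283,105), on its rack foot (250–316, 70–210). Both flanks are free. I'll refine the fit from this view.

```bash
python3 - <<'E'
from h import *
from scipy.optimize import least_squares
z=np.load("wrist.npz");P=z["P"]
v,u=np.mgrid[:420,:560]
w=(u>225)&(u<345)&(v>55)&(v<225)
f=P[w&(P[...,2]>.007)&(P[...,2]<.017)]
print("foot",cv2.minAreaRect(f[:,:2].astype(np.float32)),np.median(f[:,2]),len(f))
pts=P[w&(P[...,2]>.055)]; print(len(pts))
def dec(p):
    y,e=p[3],p[4]; return p[:3],np.array([np.cos(e)*np.cos(y),np.cos(e)*np.sin(y),np.sin(e)])
def res(p):
    c,a=dec(p); d=pts-c;t=d@a;r=np.linalg.norm(d-t[:,None]*a,axis=1);dr=r-.02;dt=abs(t)-.048
    return np.where((dr<0)&(dt<0),np.maximum(dr,dt),np.hypot(np.maximum(dr,0),np.maximum(dt,0)))
s=least_squares(res,[.471,.004,.073,.12,.52],loss="soft_l1",f_scale=.002)
c,a=dec(s.x);print("nose",c-.048*a,"top",c+.048*a,"yaw",s.x[3],"el",np.degrees(s.x[4]),np.median(abs(res(s.x))))
o=(c-.048*a)+.045*np.array([np.cos(s.x[3]),np.sin(s.x[3]),0]);print("rack origin est",o)
E
```

```text
foot ((0.472709596157074, 0.0031888447701931), (0.149994894862175, 0.07004890590906143), 8.009038925170898) 0.01184242541503108 4332
4393
nose [ 0.42884177 -0.00286125  0.04952613] top [0.5109473  0.00870218 0.09790969] yaw 0.13991595755673464 el 30.26469099993113 0.0003580828863068222
rack origin est [0.47340202 0.00341445 0.04952613]
```

```bash
python3 - <<'E'
from h import *
yaw=.14; el=np.radians(30); a=np.array([np.cos(el)*np.cos(yaw),np.cos(el)*np.sin(yaw),.5])
g=np.array([.4286,-.003,.0498])+.060*a
q=tilt(yaw,np.radians(-25),-1); T=tcp(g,q)
zt=Rot.from_quat([q[1],q[2],q[3],q[0]]).as_matrix()[:,2]
move_to(T-.10*zt,q)
move_l(T,speed=.1)
s=state(); print(s["time"],s["ee_pos"]-T,s["ft_force"])
close()
s=state(); print(s["time"],"gap",s["finger_gap"],s["ft_force"])
i=get_image("side"); cv2.imwrite("pics/d_side.png",i["frame"])
E
```

```text
4.275 [ 5.57790351e-04 -2.85435320e-05  8.17985364e-04] [0.39976641 0.25013953 0.45856656]
5.0833 gap 0.03990459766295845 [-2.00673343  5.44287687  2.47691906]
```

```bash
python3 - <<'E'
from h import *
s=state(); p=s["ee_pos"]
move_l(p+np.array([0,0,.10]),speed=.12)
s=state(); print(s["time"],"gap",s["finger_gap"],s["ft_force"])
for n in("side","wrist"):
    i=get_image(n); cv2.imwrite(f"pics/e_{n}.png",i["frame"])
i=get_image("wrist");
E
```

```text
6.1167 gap 0.039521801530383226 [ 0.68814718 -0.3817505  -2.06446333]
```

View pics/e_side.png

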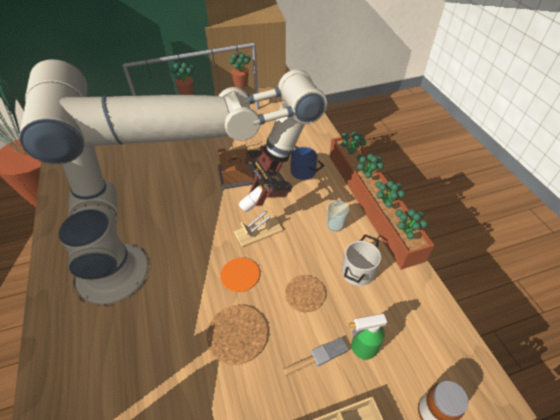

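View pics/e_wrist.png

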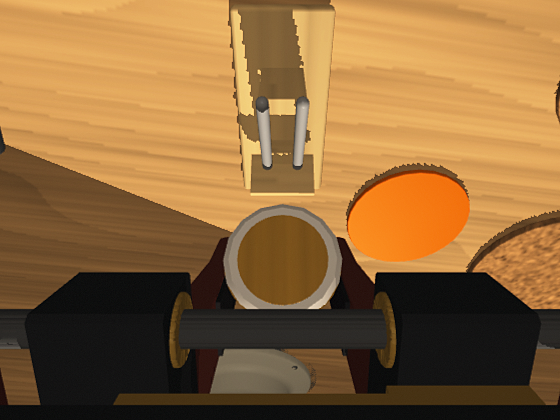

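```bash
python3 - <<'E'
from h import *
q=tilt(-.45,np.radians(35),-1); T=tcp([.541,-.26,.066+.09],q)
move_to(T,q)
s=state(); print(s["time"],"gap",s["finger_gap"],s["ft_force"],s["ee_pos"]-T)
for n in("side","scene"):
    i=get_image(n); cv2.imwrite(f"pics/f_{n}.png",cv2.resize(i["frame"][150:400,150:450] if n=="side" else i["frame"][100:330,70:330],None,fx=2.5,fy=2.5))
E
```

```text
7.325 gap 0.03951470969317243 [-0.97294523  0.86263689 -1.49145599] [-6.34991804e-05  6.04114097e-04 -2.17772625e-04]
```

View pics/f_side.png

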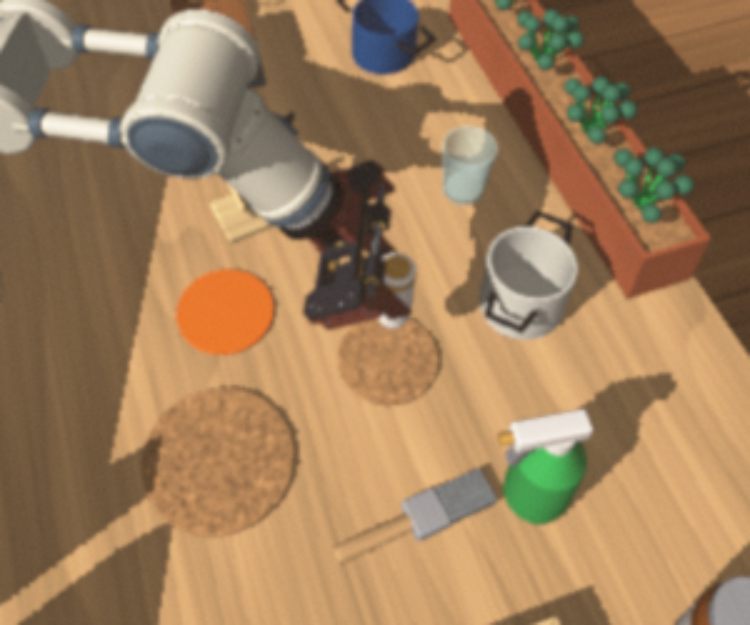

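View pics/f_scene.png

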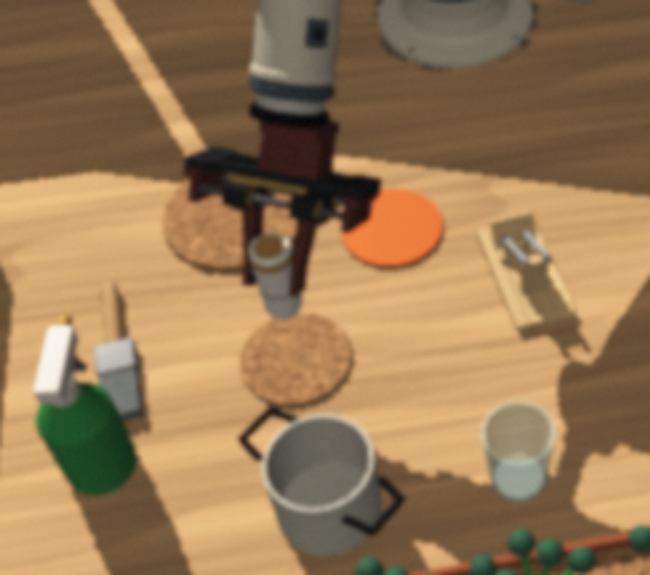

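It is upright above the small cork mat, with nothing in the way. Lowering with force watched.

```bash
python3 - <<'E'
from h import *
T0=state()["ee_pos"]; q=tilt(-.45,np.radians(35),-1); Tt=tcp([.541,-.26,.066],q)
move_l([Tt[0],Tt[1],Tt[2]+.006],speed=.08)
hold(.1); f0=state()["ft_force"][2]; print("f0",f0)
for k in range(14):
    z=Tt[2]+.005-.001*k
    move_l([Tt[0],Tt[1],z],speed=.02); f=state()["ft_force"]
    print(k,round(z-Tt[2],4),f.round(2))
    if f[2]-f0>2.0: break
print(state()["time"])
gripper_open(); hold(.3)
s=state();print(s["time"],s["finger_gap"],s["ft_force"])
for n in("side","scene"):
    i=get_image(n); cv2.imwrite(f"pics/g_{n}.png",cv2.resize(i["frame"][150:400,150:450] if n=="side" else i["frame"][100:330,70:330],None,fx=2.5,fy=2.5))
E
```

```text
f0 -1.5872654009519165
0 0.005 [-0.59  0.15 -1.26]
1 0.004 [ 0.58 -0.68 -1.7 ]
2 0.003 [-0.69  0.42 -1.55]
3 0.002 [-0.62 -0.2  -2.8 ]
4 0.001 [ 0.14 -0.14 -2.08]
5 0.0 [-0.77 -0.06 -1.28]
6 -0.001 [ 0.76 -0.91 -0.8 ]
7 -0.002 [-3.4   1.9   4.42]
10.725
11.9083 0.08785105161815819 [0.67289636 0.20930695 0.09812164]
```

View pics/g_side.png

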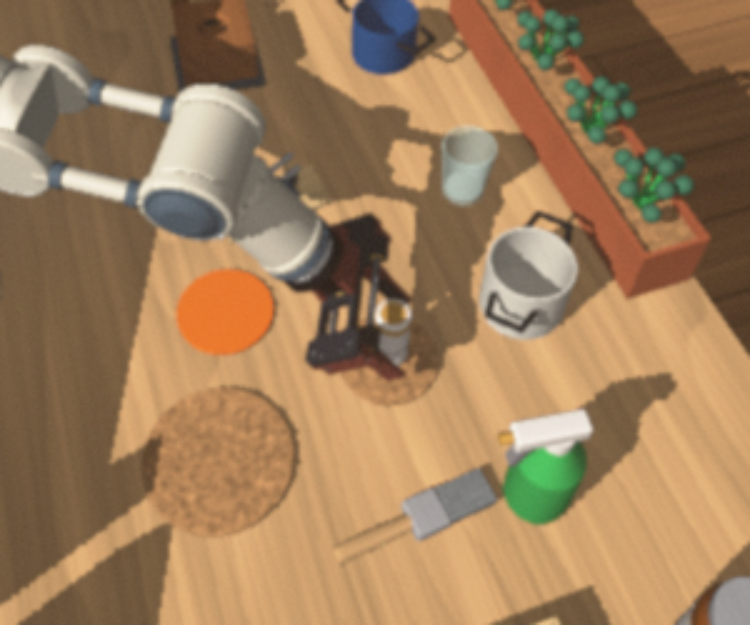

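It stands free on the mat. Now I'll retreat along the tool and look from above.

```bash
python3 - <<'E'
from h import *
q=tilt(-.45,np.radians(35),-1); zt=Rot.from_quat([q[1],q[2],q[3],q[0]]).as_matrix()[:,2]
p=state()["ee_pos"]; move_l(p-.11*zt,speed=.15)
q=tilt(-.45,0,-1)
move_to([.541-.045*np.cos(.45),-.26+.045*np.sin(.45),.27],q)
hold(.1)
i=get_image("wrist"); cv2.imwrite("pics/i_wrist.png",i["frame"]); P=cloud(i)
c0=np.array([.541,-.26])
d=np.linalg.norm(P[...,:2]-c0,axis=-1)
top=P[(d<.05)&(P[...,2]>.085)&(P[...,2]<.115)]
print("top z",np.percentile(top[:,2],[5,50,95]))
t=top[top[:,2]>np.median(top[:,2])-.004]
print("topcircle",cv2.minEnclosingCircle(t[:,:2].astype(np.float32)),t.mean(0),len(t))
A=np.c_[t[:,:2],np.ones(len(t))]; print("plane slope",np.linalg.lstsq(A,t[:,2],rcond=None)[0])
m=P[(d<.1)&(P[...,2]>.003)&(P[...,2]<.009)]; print("mat",cv2.minEnclosingCircle(m[:,:2].astype(np.float32)))
print(state()["time"],state()["ft_force"])
E
```

```text
top z [0.09999377 0.10215921 0.10353923]
topcircle ((0.5411722660064697, -0.2615119218826294), 0.01995634101331234) [ 0.54147067 -0.26156269  0.1020924 ] 1671
plane slope [-0.00504982 -0.00020683  0.10477262]
mat ((0.5256331562995911, -0.2706994414329529), 0.07495474070310593)
13.8667 [-0.27536877  0.56570919 -0.1755874 ]
```

View pics/i_wrist.png

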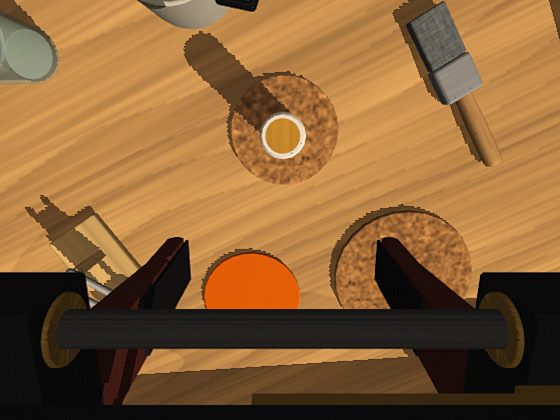

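The cartridge stands upright, top at z = 0.102, centred on the mat (284,128). Before regrasping I'll measure the hub bore from above.

```bash
python3 - <<'E'
from h import *
c=np.array([.473,.294]);yw=np.arctan2(c[1],c[0])
move_to([c[0]-.045*np.cos(yw),c[1]-.045*np.sin(yw),.27],tilt(yw,0,-1)); hold(.1)
i=get_image("wrist"); P=cloud(i); np.savez("hub.npz",P=P,frame=i["frame"])
cv2.imwrite("pics/j_wrist.png",i["frame"])
top=P[(np.linalg.norm(P[...,:2]-c,axis=-1)<.09)&(abs(P[...,2]-.08)<.003)]
r=cv2.minAreaRect(top[:,:2].astype(np.float32)); print(r,np.median(top[:,2]))
m=((np.linalg.norm(P[...,:2]-c,axis=-1)<.04)&(P[...,2]<.079))
b=P[m]; print(len(b),b.min(0),b.max(0))
# mouth edge: hole in top face
img=np.zeros((400,400),np.uint8)
ij=((top[:,:2]-c+.1)*2000).astype(int); img[ij[:,1],ij[:,0]]=255
img=cv2.morphologyEx(img,cv2.MORPH_CLOSE,np.ones((7,7)))
cs,h=cv2.findContours(img,cv2.RETR_CCOMP,cv2.CHAIN_APPROX_NONE)
for k,x in enumerate(cs):
    if h[0][k][3]>=0 and len(x)>40:
        (u,v),rr=cv2.minEnclosingCircle(x); e=cv2.fitEllipse(x); print("hole",np.array([u,v])/2000-.1+c,rr/2000,"ell",np.array(e[0])/2000-.1+c,np.array(e[1])/2000)
cv2.imwrite("pics/j_top.png",img)
print(state()["time"])
E
```

```text
((0.4715583324432373, 0.2935124635696411), (0.1104428768157959, 0.1101471334695816), 83.91870880126953) 0.07996159634767536
2558 [0.43346412 0.25414487 0.01087846] [0.5126166  0.3324159  0.07899941]
hole [0.4713791 0.2930005] 0.02336887550354004 ell [0.47141702 0.29305726] [0.04482566 0.04514013]
15.8833
```

View pics/j_wrist.png

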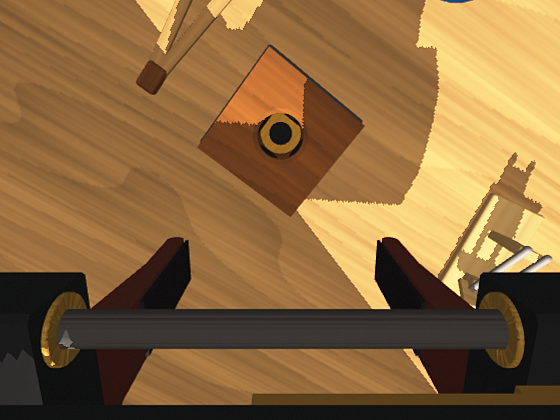

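The hub bore is at (280,135) → (0.4714, 0.2931), top z = 0.080, block 110 × 110 mm, as it should be. Regrasp.

```bash
python3 - <<'E'
from h import *
q=tilt(-.45,0,-1); c=np.array([.5412,-.2615])
move_to([*c,.20],q)
move_l([*c,.077],speed=.1); print(state()["ft_force"],state()["ee_pos"])
close(); s=state(); print(s["time"],s["finger_gap"],s["ft_force"])
move_l([*c,.25],speed=.15); hold(.1); s=state(); print(s["time"],s["finger_gap"],s["ft_force"])
i=get_image("wrist"); cv2.imwrite("pics/k_wrist.png",i["frame"])
i=get_image("side"); cv2.imwrite("pics/k_side.png",i["frame"])
yw=np.arctan2(.2931,.4714); move_to([.4714,.2931,.25],tilt(yw,0,-1)); hold(.2)
s=state(); print(s["time"],s["finger_gap"],s["ft_force"],s["ee_pos"])
i=get_image("scene"); cv2.imwrite("pics/l_scene.png",cv2.resize(i["frame"][60:260,260:480],None,fx=2.7,fy=2.7))
i=get_image("side"); cv2.imwrite("pics/l_side.png",cv2.resize(i["frame"][60:260,150:370],None,fx=2.7,fy=2.7))
E
```

```text
[-0.04768615 -0.08765288  0.03121251] [ 0.54168407 -0.26174559  0.07804337]
20.05 0.03932485903860762 [ 0.45512438  0.92305815 -0.69491155]
21.45 0.03943677116354277 [ 1.55554416  0.08384101 -1.8309571 ]
23.7667 0.03995069695232943 [-0.73796114  0.42534798 -2.4184198 ] [0.4718196  0.29247193 0.24994737]
```

View pics/l_scene.png

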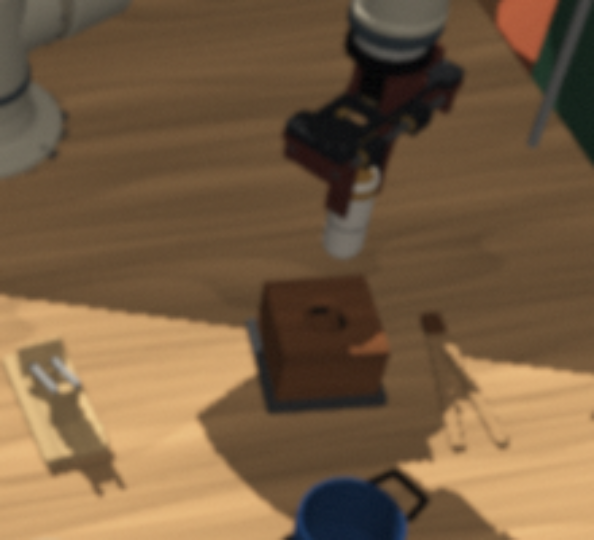

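View pics/l_side.png

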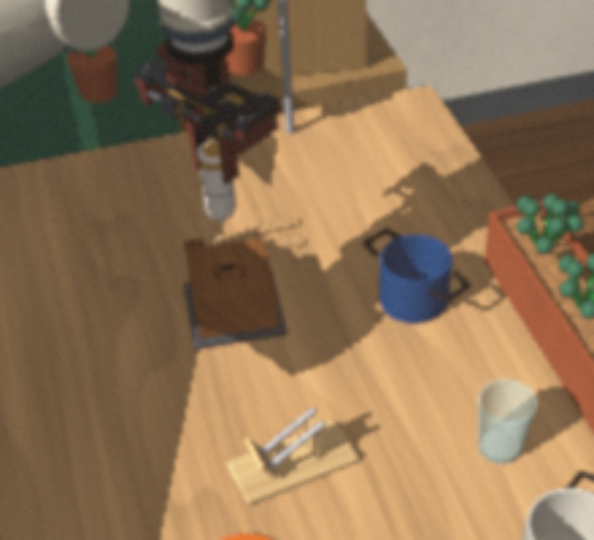

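```bash
python3 - <<'E'
from h import *
x,y=.4714,.2931
move_l([x,y,.158],speed=.12); hold(.1)
f0=state()["ft_force"]; print("f0",f0.round(2))
z=.158; hist=[]
t0=state()["time"]
while z>.094:
    z-= .002 if z>.116 else .001
    move_l([x,y,z],speed=.03); s=state(); f=s["ft_force"]-f0; hist.append(f[2])
    print(round(z,4),round(s["ee_pos"][2],4),f.round(1),s["finger_gap"].round(4))
    lat=np.hypot(f[0],f[1])
    if lat>4: x+=np.clip(f[0]*1e-4,-.0006,.0006); y+=np.clip(f[1]*1e-4,-.0006,.0006)
    if f[2]>14 or lat>20: print("stop"); break
s=state();print(s["time"]-t0,s["time"],x,y)
E
```

```text
f0 [ 0.2   0.9  -1.85]Traceback (most recent call last):
  File "<stdin>", line 10, in <module>
AttributeError: 'float' object has no attribute 'round'
```

```bash
python3 - <<'E'
from h import *
x,y=.4714,.2931
f0=np.array([0,0,-1.95])
z=.156
t0=state()["time"]
while z>.094:
    z-= .002 if z>.116 else .001
    move_l([x,y,z],speed=.03); s=state(); f=s["ft_force"]-f0
    print(round(z,4),round(float(s["ee_pos"][2]),4),f.round(1),round(float(s["finger_gap"]),4))
    lat=np.hypot(f[0],f[1])
    if lat>4: x+=np.clip(f[0]*1e-4,-.0006,.0006); y+=np.clip(f[1]*1e-4,-.0006,.0006)
    if f[2]>14 or lat>20: print("stop"); break
s=state();print(s["time"]-t0,s["time"],x,y)
E
```

```text
0.154 0.1538 [0.6 1.3 0.6] 0.0396
0.152 0.1518 [1.  0.2 0.1] 0.0397
0.15 0.1498 [-0.7 -0.2 -0. ] 0.0399
0.148 0.1478 [-0.9  0.4  0.5] 0.0394
0.146 0.1458 [0.3 0.1 0.4] 0.0396
0.144 0.1438 [ 0.1 -0.4 -0.1] 0.0394
0.142 0.1418 [-0.3 -0.2 -0.2] 0.0397
0.14 0.1398 [-0.2 -0.5  0.4] 0.0399
0.138 0.1378 [-0.1 -0.   0.5] 0.0395
0.136 0.1359 [-0.2 -0.3  1. ] 0.0399
0.134 0.1342 [1.7 1.3 1.2] 0.0393
0.132 0.1324 [1.4 1.3 3.3] 0.0394
0.13 0.1301 [1.3 0.9 3.6] 0.0395
0.128 0.1269 [0.4 2.3 1. ] 0.0397
0.126 0.1255 [1.2 1.4 0.8] 0.0395
0.124 0.1239 [1.1 1.6 1.4] 0.0394
0.122 0.122 [0.7 0.1 3.6] 0.0399
0.12 0.1199 [1.4 1.1 3.2] 0.0396
0.118 0.1178 [1.9 1.6 3.1] 0.0395
0.116 0.1157 [1.  1.2 2.3] 0.0397
0.115 0.1149 [0.6 0.9 2.5] 0.0397
0.114 0.1139 [0.2 0.8 4.5] 0.0398
0.113 0.1129 [ 1.1 -0.2  4.4] 0.0398
0.112 0.1118 [0.5 0.4 3.7] 0.0395
0.111 0.1109 [0.4 1.1 4.1] 0.0388
0.11 0.1099 [1.7 1.7 2.4] 0.0395
0.109 0.1088 [0.6 1.1 3. ] 0.0394
0.108 0.1079 [1.5 1.2 3.8] 0.0395
0.107 0.1069 [0.9 0.8 3.6] 0.0396
0.106 0.1059 [1.5 1.2 3.2] 0.0395
0.105 0.1048 [1.1 0.3 4.1] 0.0394
0.104 0.1038 [1.1 1.1 3.9] 0.0394
0.103 0.1029 [0.3 1.  3.3] 0.0397
0.102 0.1019 [0.6 1.2 3.8] 0.0397
0.101 0.1016 [0.2 0.1 7.4] 0.0397
0.1 0.1015 [-2.   0.1 10.4] 0.0397
0.099 0.1015 [-3.2 -0.2 14.9] 0.0397
stop
9.25 34.3833 0.4714 0.2931
```

A clear stall: the TCP stops at 0.1015 while force climbs 4 → 15 N, about 50 mm below the mouth and inside the 40–54 mm range. A little firmer, then release.

```bash
python3 - <<'E'
from h import *
x,y=.4714,.2931
for z in (.098,.097,.096):
    move_l([x,y,z],speed=.02); hold(.1); s=state(); print(z,s["ee_pos"].round(4),(s["ft_force"]+[0,0,1.95]).round(1))
    if s["ft_force"][2]>22: break
move_l([x,y,.1005],speed=.03); s=state(); print(s["ee_pos"].round(4),s["ft_force"].round(1))
gripper_open(); hold(.2); s=state(); print(s["finger_gap"],s["ee_pos"].round(4),s["ft_force"].round(1))
move_l([x,y,.20],speed=.12)
yw=np.arctan2(y,x); move_to([x-.045*np.cos(yw),y-.045*np.sin(yw),.27],tilt(yw,0,-1)); hold(.2)
i=get_image("wrist"); P=cloud(i); cv2.imwrite("pics/m_wrist.png",i["frame"])
t=P[(np.linalg.norm(P[...,:2]-[x,y],axis=-1)<.04)&(P[...,2]>.11)]
print("top",np.percentile(t[:,2],[5,50,95]),t.mean(0),cv2.minEnclosingCircle(t[t[:,2]>np.median(t[:,2])-.003][:,:2].astype(np.float32)))
i=get_image("scene"); cv2.imwrite("pics/m_scene.png",i["frame"]); Q=cloud(i)
m=(Q[...,2]>0.02)&(Q[...,0]>0.1)&(Q[...,0]<0.85)&(abs(Q[...,1])<0.6)
k,lab,st,_=cv2.connectedComponentsWithStats(m.astype(np.uint8))
for j in range(1,k):
    if st[j,4]>60: p=Q[lab==j]; print(" obj",st[j,4],p.min(0).round(3),p.max(0).round(3))
print(state()["time"])
E
```

```text
0.098 [0.4719 0.2935 0.1015] [-4.  -1.7 18.4]
0.097 [0.472  0.2937 0.1014] [-4.7 -1.5 22.4]
0.096 [0.4722 0.2939 0.1014] [-6.6 -1.3 24.8]
[0.4716 0.2934 0.1015] [-0.3  0.8  8.3]
0.08807474251244157 [0.4714 0.2931 0.1005] [-0.   0.4 -0. ]
top [0.12725309 0.35725093 0.37496286] [0.45583683 0.28203135 0.34288561] ((0.4570654332637787, 0.284353107213974), 0.03630135953426361)
 obj 223 [0.3   0.134 0.514] [0.358 0.219 0.552]
 obj 4678 [0.394 0.179 0.258] [0.509 0.361 0.619]
 obj 1839 [0.41  0.235 0.02 ] [0.536 0.357 0.132]
 obj 423 [ 0.423 -0.025  0.02 ] [0.517 0.027 0.079]
 obj 688 [ 0.319 -0.6    0.02 ] [ 0.582 -0.585  0.064]
 obj 1605 [ 0.572 -0.495  0.02 ] [ 0.671 -0.424  0.178]
 obj 1392 [0.668 0.152 0.02 ] [0.78  0.32  0.086]
 obj 90 [ 0.493 -0.463  0.02 ] [ 0.532 -0.426  0.025]
 obj 832 [ 0.694 -0.087  0.02 ] [ 0.766 -0.016  0.095]
 obj 1688 [ 0.649 -0.314  0.02 ] [ 0.802 -0.168  0.094]
38.525
```

View pics/m_wrist.png

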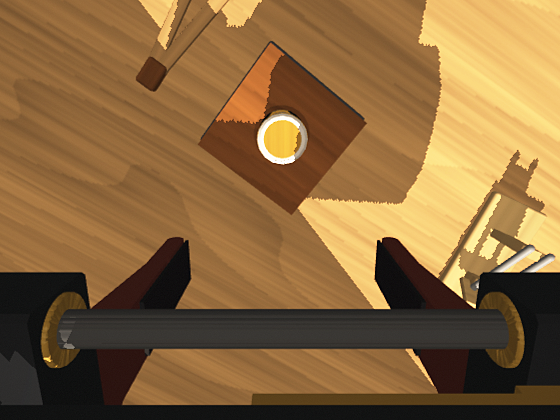

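View pics/m_scene.png

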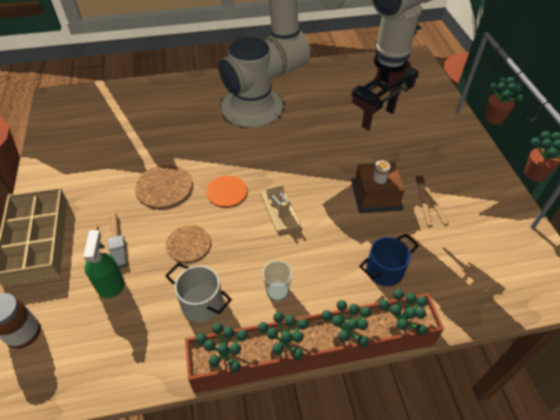

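```bash
python3 - <<'E'
from h import *
i=get_image("wrist"); P=cloud(i)
t=P[(np.linalg.norm(P[...,:2]-[.4714,.2931],axis=-1)<.04)&(P[...,2]>.11)&(P[...,2]<.15)]
t=t[abs(t[:,2]-np.median(t[:,2]))<.004]
print("top z",np.median(t[:,2]),cv2.minEnclosingCircle(t[:,:2].astype(np.float32)),"slope",np.linalg.lstsq(np.c_[t[:,:2],np.ones(len(t))],t[:,2],rcond=None)[0][:2])
E
```

```text
top z 0.12704344370095255 ((0.4710116982460022, 0.29212015867233276), 0.019976617768406868) slope [-0.00746853  0.00701286]
```

```bash
python3 - <<'E'
from h import *
P=np.load("hub.npz")["P"]
d=np.linalg.norm(P[...,:2]-[.4714,.2931],axis=-1)
m=(d<.016)&(P[...,2]<.07)
print(np.histogram(P[m][:,2],bins=np.arange(.0,.075,.003)))
b=P[m];b=b[(b[:,2]>.02)&(b[:,2]<.045)];print(len(b),np.median(b[:,2]))
E
```

```text
(array([  0,   0,   0,   0,   0,   0,   0,   0,   0,  82, 655,   4,   0,
         0,   0,   0,   0,   0,   0,   0,   0,   0,   0,   0]), array([0.   , 0.003, 0.006, 0.009, 0.012, 0.015, 0.018, 0.021, 0.024,
       0.027, 0.03 , 0.033, 0.036, 0.039, 0.042, 0.045, 0.048, 0.051,
       0.054, 0.057, 0.06 , 0.063, 0.066, 0.069, 0.072]))
741 0.03110409439201589
```

The shoulder disc seen earlier at z = 0.0311 plus 96 mm gives 0.1271. The measured top is 0.1270, so it is fully seated and agrees with the force stop. Handing in.

```bash
python3 - <<'E'
from h import *
print(state()["time"],state()["ft_force"].round(2)); print(job_done())
E
```

```text
38.575 [ 0.04 -0.18 -0.33]
the job is handed in; nothing more can be done
None
```

The cartridge is pressed home in the hub, and I handed the job in at 38.6 s of the 64 s allowed.

- **Mat:** I lifted the cartridge out of the rack and stood it upright, brass end up, on the smaller cork mat. Let go there, its top measured 102 mm above the ledge, as it should.
- **Pressing in:** I took it again from above and pressed it nose first through the lips at about 3–4 N. At about 50 mm depth it stopped moving while the force rose steadily to 25 N.
- **Last checks:** after letting go, the top is at z = 127.0 mm, 47 mm out of the hub and within the expected 42–56 mm. That fits the shoulder seen earlier in the depth image, at 31.1 mm (31.1 + 96 = 127.1 mm). The top face is level to within 0.6 degrees and about 1 mm off the bore centre.
- **Bystanders:** the pots, tumbler and brush measured within about 3 mm of where they started. One edge of the mister's outline read 14 mm different, but its other edges had not moved, so I put that down to the depth reading. The tongs lie too low for that check; they look unmoved in the last picture.
- **Disagreement:** a rough estimate from the wrist position put the top at 125.5 mm, 1.5 mm lower. I think that estimate used a reading taken before the arm had settled.

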